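# Clip the serving utensils back into their colour-coded rack

## Robot

A 7-joint arm with a two-finger parallel gripper is mounted at the origin on the work surface. World frame = base frame: x ahead of the robot, y to its left, z up, the work surface at z = 0. Lengths are in m, angles in rad, forces in N, time in s.
With the tool pointing down it reaches from about 0.425 to 0.825 m from the base axis. Payload 3.6 kg.
Tool frame: the origin (TCP) lies between the finger pads; the fingertips stand 14 mm ahead of it and the grasp point (between the pads) lies 5 mm behind it (arm.tip_extent is the distance from the TCP to the fingertips, in m); z points along the fingers, y is the line along which they close (so a half turn about z gives the same grasp; the last joint's range is limited). The gripper opens to 93 mm and grips with 3 to 60 N. Pads are 15 mm wide; open, the fingers measure 128 mm over their backs; the gripper's body (75 mm by 188 mm) begins 65 mm behind the grasp point.
Start: joints at [-1.135, 0.615, -0.013, 1.423, 0.008, 1.103, -0.04], TCP at [0.29, 0.582, 0.233] pointing down, gripper open.
Joint ranges: [-3.12, 3.12], [-0.3, 2.06], [-1.34, 1.32], [0.26, 2.42], [-1.36, 4.5], [0.01, 1.98], [-2.84, 2.84]. Speed limits (rad/s): [2.79, 2.79, 3.14, 3.14, 3.14, 3.14, 3.14].

## Interface

Orientations are given as a rotation vector (axis times angle).
In Python, from cell import status, capture, camera_info, arm gives the robot as it stands. The module is installed in compiled form; this text tells all that it offers.
- The arm moves only by the shell command python3 -m creep 'ROWS'. ROWS is JSON, a list of rows, each a list of 3 entries, a list of its own where there are three numbers: the shift along the tool's x, y, z in units of 40 mm (1.0 is 40 mm), then the turn about the tool's z in degrees, then the opening in per cent of the stroke, from 0 (shut) to 100 (fully open). A call has 1 to 8 rows; each row shifts and turns the commanded pose from where the row before left it, along the tool's axes as they then stand; what a row does not reach is not made up. A row lasts 1/8 s, in which the tool goes at most 62.5 mm and 10.7 degrees, less where a joint would pass 70% of its speed; a pose out of reach is approached as far as the arm can. A call is refused whole if a number of a shift passes 1 or a number of a turn 10.7, either way. A call with a gripper value outside its range is refused whole. The fingers move at their own pace and stop on an object; the grip force is fixed at half the most. Time passes only in rows, so rows that do not move let the fingers close. It gives the time, the measured TCP pose, the force, the opening and the grip force at its end, in the units of the state.
- status.state(): the state, without advancing time (a new reading comes with each control period).
- capture(name): name is "scene" or "top" or "wrist"; returns (picture, depth): 384x512x3 uint8, red, green, blue; 384x512 float32, m along the optical axis (not along the pixel's ray), 0 where there is no reading.
- camera_info(name): a dict with "fx", "fy", "cx", "cy" (pixels), "R" (3x3) and "t" (3): a world point X has camera coordinates R X + t. Camera axes: x right, y down, z forward; pixel columns grow to the right and rows downward; lengths in m; the calibration is good to about 2 mm. A picture is of the moment at which its call begins: read the wrist's pose just before it. camera_info takes no time and is no camera call; for the wrist camera it gives the pose at the moment of the call.
- arm.close_job(): hands the job in; it is judged then, once.
The state is a dict: "clock": time; "joints": joint angles; "joint_velocities": joint speeds; "joint_efforts": joint torques, N m; "position": TCP position; "eef_rot": TCP orientation; "ft_force": force on the tool from outside, world axes, zero at the start; "ft_torque": the same for the moment, N m; "width": finger opening in m; "grasp_force": force on a finger pad.
Only numpy, scipy, OpenCV 4.12 (cv2) and the standard library are available. Lean on these libraries where they do the work, as an engineer would, in place of code of your own. Each camera call takes 0.05 s, during which the arm holds its last target. There are 200 camera calls.

## Task

Tidy the utensil rack on the food truck's counter: the blue brush and the green turner are lying about, and somebody has put the red scoop into the blue clips. Get all three snapped by their handles into the clip pairs of their own colours, fully home in both clips, roughly centred lengthwise and with the head up the slope like the yellow scraper's. Leave the yellow scraper in its clips and everything else on the counter where it stands.

Things in the scene. Friction and masses are not known exactly. Their poses are not given: they have to be found in the camera images.
- rack: Metal utensil rack fixed to the counter, 294 mm wide: feet and posts carry two level rails, 80 mm apart, on a slope of 20 degrees rising away from the robot. Four clip pairs ride on them at 55 mm spacing, evenly about the middle: red, blue, green, yellow, in an order that changes. Origin on the counter under the rack's middle, x towards the high side, z up. Handle axes lie 62 mm above the counter at its middle.
- red_clips: Red clip pair (the others are alike): one clip on the lower rail, one on the upper, centred 40 mm either way of the middle along the slope, each 18 mm long. Between them the rack is open down to the counter: fingers can straddle a handle there and reach 25 mm past its axis. Origin: same point as red_slot, axes level.
- blue_clips: Blue clip pair, like the red. A clip has two sprung jaws, 32 mm apart at the flared mouth and 13 mm at the lips, and standing 19 mm out from the handle's axis when home. A handle pushed in square to the slope meets them about 14 mm short of home and ends on the clip's floor; pushing it into, or pulling it out of, a pair takes about 8 to 14 N. Origin as blue_slot, axes level.
- red_slot (a point): Point on the axis that a handle has when it is fully home in the red clip pair, midway between its two clips; x runs up the slope along that axis (20 degrees above level, away from the robot), y along the row to the left, z square out of the rack, the way handles go in and out. Empty at the start.
- blue_slot (a point): Point on the axis that a handle has when it is fully home in the blue clip pair, midway between its two clips; x runs up the slope along that axis (20 degrees above level, away from the robot), y along the row to the left, z square out of the rack, the way handles go in and out. Holds the red scoop at the start.
- green_slot (a point): Point on the axis that a handle has when it is fully home in the green clip pair, midway between its two clips; x runs up the slope along that axis (20 degrees above level, away from the robot), y along the row to the left, z square out of the rack, the way handles go in and out. Empty at the start.
- yellow_slot (a point): Point on the axis that a handle has when it is fully home in the yellow clip pair, midway between its two clips; x runs up the slope along that axis (20 degrees above level, away from the robot), y along the row to the left, z square out of the rack, the way handles go in and out. Holds the yellow scraper, which belongs there.
- scoop: Origin on the handle's axis at mid-handle, x towards the head. Rigid round handle 18 mm thick, 140 mm long; the head beyond it ends at most 160 mm from the origin. About 100 g, balance point about 20 mm from the origin towards the head. Red handle, round steel measuring cup 45 mm wide and 30 mm deep as its head. Starts clipped fully home in the blue pair, the wrong one, head up the slope.
- scoop_head (a point): Point in the scoop's head, 115 mm from its origin along its x.
- brush: Origin on the handle's axis at mid-handle, x towards the head. Rigid round handle 18 mm thick, 140 mm long; the head beyond it ends at most 160 mm from the origin. About 100 g, balance point about 20 mm from the origin towards the head. Blue handle, pastry brush head 37 mm wide. Starts lying flat on the counter (handle axis 9 mm above it, underside of the head on the counter) to the robot's left, head pointing away from the robot or out to the left.
- brush_head (a point): Point in the brush's head, 115 mm from its origin along its x.
- turner: Origin on the handle's axis at mid-handle, x towards the head. Rigid round handle 18 mm thick, 140 mm long; the head beyond it ends at most 160 mm from the origin. About 100 g, balance point about 20 mm from the origin towards the head. Green handle, small black cranked turner blade 32 mm wide. Starts lying flat on the counter (handle axis 9 mm above it, underside of the head on the counter) to the robot's right, head pointing away from the robot or out to the right.
- turner_head (a point): Point in the turner's head, 115 mm from its origin along its x.
- scraper: Origin on the handle's axis at mid-handle, x towards the head. Rigid round handle 18 mm thick, 140 mm long; the head beyond it ends at most 160 mm from the origin. About 100 g, balance point about 20 mm from the origin towards the head. Yellow handle, white scraper blade 46 mm wide. Already home in the yellow clips.
- bell: Bystander: service bell, steel dome on a black base, 80 mm across, 55 mm high. Origin under its centre.
- sugar_tin: Bystander: round tin with a white lid, 64 mm across, 52 mm high. Origin under its centre.
- ramekin: Bystander: white ramekin, 68 mm across, 38 mm high, close beside the brush's handle. Origin under its centre.
- paper_roll: Bystander: receipt paper roll standing on end, 60 mm across, 57 mm high, close beside the turner's handle. Origin under its centre.
- sauce_bottle: Bystander: standing red sauce bottle, 58 mm across, 170 mm high, beside the rack. Origin under its centre.
- cups: Bystander: stack of paper cups, 83 mm across, 144 mm high, beside the rack. Origin under its centre.
- lids: Bystander: stack of clear cup lids, 92 mm across, 38 mm high, far out to the left. Origin under its centre.
Things that resemble listed ones, but are neither listed nor needed, are in the scene too. Leave any brown look-alike of the turner alone.

How it is judged:
At the end, for the whole second after the job is handed in: Scoop, brush, turner and scraper each lie at rest in the clip pair of their own colour: handle axis within 4 mm sideways and 3.5 mm in depth of the fully home position, mid-handle within 20 mm of the middle of the pair along the slope, handle within 4 degrees of the pair's axis, head up the slope (x of scoop in the frame of red_slot between -0.02 and 0.02 m and y of scoop in the frame of red_slot between -0.004 and 0.004 m and z of scoop in the frame of red_slot between -0.0035 and 0.0035 m and angle between the x axis of scoop and the x axis of red_slot, either way round below 0.07 rad and linear speed of each of scoop, brush, turner, scraper below 0.02 m/s and x of scoop_head in the frame of red_slot above 0.05 m and x of brush in the frame of blue_slot between -0.02 and 0.02 m and y of brush in the frame of blue_slot between -0.004 and 0.004 m and z of brush in the frame of blue_slot between -0.0035 and 0.0035 m and angle between the x axis of brush and the x axis of blue_slot, either way round below 0.07 rad and x of brush_head in the frame of blue_slot above 0.05 m and x of turner in the frame of green_slot between -0.02 and 0.02 m and y of turner in the frame of green_slot between -0.004 and 0.004 m and z of turner in the frame of green_slot between -0.0035 and 0.0035 m and angle between the x axis of turner and the x axis of green_slot, either way round below 0.07 rad and x of turner_head in the frame of green_slot above 0.05 m and x of scraper in the frame of yellow_slot between -0.02 and 0.02 m and y of scraper in the frame of yellow_slot between -0.004 and 0.004 m and z of scraper in the frame of yellow_slot between -0.0035 and 0.0035 m and angle between the x axis of scraper and the x axis of yellow_slot, either way round below 0.07 rad); the robot touches nothing.
It fails at once if one of the bystanders (service bell, sugar tin, ramekin, paper roll, sauce bottle, cup stack, lid stack) is pushed more than 20 mm or tipped over (distance of any of bell, sugar_tin, ramekin, paper_roll, sauce_bottle, cups, lids from where it was at the start of the episode above 0.02 m or angle between any of bell, sugar_tin, ramekin, paper_roll, sauce_bottle, cups, lids's own z axis and vertical above 0.4 rad).
It fails at once if the yellow scraper is shifted more than 20 mm (distance of scraper from where it was at the start of the episode above 0.02 m).
It also fails if it takes over 72 s, if anything falls off the work surface, if the arm or the gripper's body presses on something with over 40 N, if the wrist force passes 120 N, or if a joint passes its speed limit or range.

## Working session

There is one attempt and no reset: what is moved stays moved. The work goes in short steps, Python scripts to look and compute and a shell command to move; the robot and the scene stay as the last step left them, time stands still between calls to the robot, and variables do not carry over. Pictures are saved under pics/ and viewed, at most 10 in all, crops included, and the job is handed in when it is done.

```bash
mkdir -p pics
cat > h.py <<'E'
import numpy as np, cv2
from cell import status, capture, camera_info, arm
def save(n,im): cv2.imwrite('pics/'+n,cv2.cvtColor(np.ascontiguousarray(im),cv2.COLOR_RGB2BGR))
def pts(d,c):
    v,u=np.mgrid[:d.shape[0],:d.shape[1]]
    P=np.stack([(u-c['cx'])/c['fx']*d,(v-c['cy'])/c['fy']*d,d],-1)
    return (P-c['t'])@np.asarray(c['R'])   # R^T (P-t)
E
python3 - <<'E'
from h import *
s=status.state(); print({k:np.round(v,3) for k,v in s.items()})
for n in('scene','top'):
    im,d=capture(n); c=camera_info(n); save(n+'0.png',im); np.savez(n+'0.npz',im=im,d=d,**c)
    print(n,c, pts(d,c)[190:200:9,100:500:100].round(3))
E
```

```text
{'clock': np.float64(0.0), 'joints': array([-1.136,  0.616, -0.013,  1.425,  0.008,  1.103, -0.04 ]), 'joint_velocities': array([ 0.001,  0.001,  0.001,  0.   , -0.   , -0.   ,  0.002]), 'joint_efforts': array([-0.0000e+00, -4.5894e+01,  2.0900e-01, -1.6574e+01, -6.1000e-02,
        2.1000e-02,  0.0000e+00]), 'position': array([0.289, 0.581, 0.232]), 'eef_rot': array([-0.719, -3.058,  0.004]), 'ft_force': array([-0.278, -0.426,  0.13 ]), 'ft_torque': array([ 0.004, -0.012, -0.032]), 'grasp_force': np.float64(0.0), 'width': np.float64(0.093)}
scene {'fx': 387.1419685993656, 'fy': 387.1419685993656, 'cx': 257.58838232358494, 'cy': 196.756517791046, 'R': array([[ 0.45449069,  0.89061299,  0.01570706],
       [ 0.63173614, -0.30985099, -0.71056443],
       [-0.62797107,  0.33286764, -0.7034568 ]]), 't': array([-0.18680892, -0.22792987,  1.55535202])} [[[ 0.1   -0.455 -0.   ]
  [ 0.257 -0.146  0.004]
  [ 0.403  0.172 -0.004]
  [ 0.562  0.486  0.001]]

 [[ 0.147 -0.463  0.001]
  [ 0.293 -0.16  -0.001]
  [ 0.444  0.146 -0.   ]
  [ 0.692  0.319  0.146]]]
top {'fx': 363.2553258236863, 'fy': 363.2553258236863, 'cx': 259.07945478293277, 'cy': 189.1899684163543, 'R': array([[-0.022425  , -0.99954064,  0.02038674],
       [-0.99813696,  0.02122681, -0.0572017 ],
       [ 0.05674268, -0.0216315 , -0.99815447]]), 't': array([-0.01739754,  0.47823053,  1.48308515])} [[[ 0.484  0.595  0.079]
  [ 0.48   0.217  0.001]
  [ 0.472 -0.199 -0.002]
  [ 0.462 -0.618  0.003]]

 [[ 0.449  0.595  0.078]
  [ 0.443  0.217  0.   ]
  [ 0.434 -0.198 -0.003]
  [ 0.425 -0.618 -0.002]]]
```

View pics/top0.png

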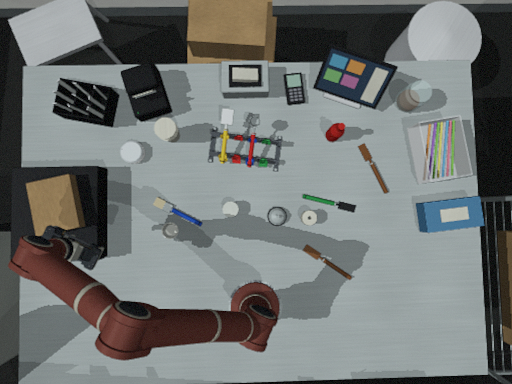

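View pics/scene0.png

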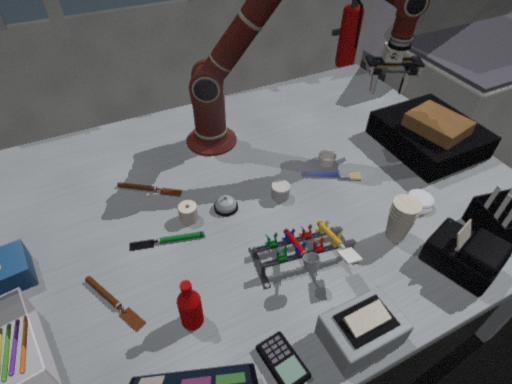

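```bash
cat > m.py <<'E'
from h import *
z=np.load('top0.npz');im=z['im'];d=z['d'];P=pts(d,z)
hsv=cv2.cvtColor(im,cv2.COLOR_RGB2HSV);H,S,V=[hsv[...,i].astype(int) for i in range(3)]
def blobs(m,name,z0=None,mn=8):
    n,l,st,ce=cv2.connectedComponentsWithStats(m.astype(np.uint8))
    for i in range(1,n):
        if st[i,4]<mn: continue
        q=np.argwhere(l==i)[:,::-1]
        pc=ce[i]; e=np.linalg.eigh(np.cov(q.T.astype(float)))[1][:,1]
        pr=(q-pc)@e; ends=[pc+e*pr.min(),pc+e*pr.max()]
        zz=np.median(P[l==i][:,2]); h=zz if z0 is None else z0
        print(name,st[i,4],pc.round(1),'z',zz.round(3),'c',ray(pc,h),'ends',ray(ends[0],h),ray(ends[1],h))
def ray(p,h):
    R=z['R'];o=-R.T@z['t'];v=R.T@np.array([(p[0]-z['cx'])/z['fx'],(p[1]-z['cy'])/z['fy'],1])
    return (o+v*(h-o[2])/v[2]).round(3)
roi=np.zeros(H.shape,bool);roi[100:240,140:360]=1
blobs(roi&(H>100)&(H<130)&(S>130),'blue')
blobs(roi&(H>45)&(H<80)&(S>130),'green')
blobs(roi&((H<6)|(H>172))&(S>150),'red')
blobs(roi&(H>20)&(H<33)&(S>150),'yellow')
c=cv2.resize(im[100:180,195:300],None,fx=7,fy=7,interpolation=cv2.INTER_CUBIC);save('rackcrop.png',c)
E
python3 m.py
```

```text
blue 10 [248.7 139.3] z 0.074 c [0.674 0.01  0.074] ends [0.678 0.014 0.074] [0.67  0.006 0.074]
blue 9 [255.1 140.3] z 0.086 c [ 0.667 -0.015  0.086] ends [ 0.673 -0.017  0.086] [ 0.661 -0.013  0.086]
blue 12 [246.2 159.5] z 0.037 c [0.599 0.023 0.037] ends [0.609 0.022 0.037] [0.584 0.024 0.037]
blue 12 [252.6 160.8] z 0.057 c [ 0.59  -0.003  0.057] ends [ 0.601 -0.006  0.057] [ 0.577 -0.001  0.057]
blue 129 [186.5 216.8] z 0.017 c [0.371 0.271 0.017] ends [0.341 0.214 0.017] [0.402 0.328 0.017]
green 33 [266.1 141. ] z 0.07 c [ 0.667 -0.059  0.07 ] ends [ 0.665 -0.075  0.07 ] [ 0.669 -0.043  0.07 ]
green 57 [262.9 162.1] z 0.041 c [ 0.586 -0.045  0.041] ends [ 0.602 -0.036  0.041] [ 0.57  -0.054  0.041]
green 103 [318.1 199.3] z 0.017 c [ 0.431 -0.27   0.017] ends [ 0.414 -0.332  0.017] [ 0.447 -0.208  0.017]
red 235 [334.9 131.6] z 0.114 c [ 0.69  -0.326  0.114] ends [ 0.719 -0.36   0.114] [ 0.664 -0.295  0.114]
red 37 [238.5 137.2] z 0.07 c [0.684 0.051 0.07 ] ends [0.682 0.036 0.07 ] [0.687 0.069 0.07 ]
red 106 [250.7 150. ] z 0.069 c [0.632 0.003 0.069] ends [ 0.693 -0.006  0.069] [0.568 0.013 0.069]
red 59 [235.8 158.5] z 0.039 c [0.603 0.064 0.039] ends [0.621 0.07  0.039] [0.586 0.059 0.039]
yellow 157 [223.5 147.2] z 0.066 c [0.646 0.112 0.066] ends [0.712 0.104 0.066] [0.586 0.118 0.066]
```

View pics/rackcrop.png

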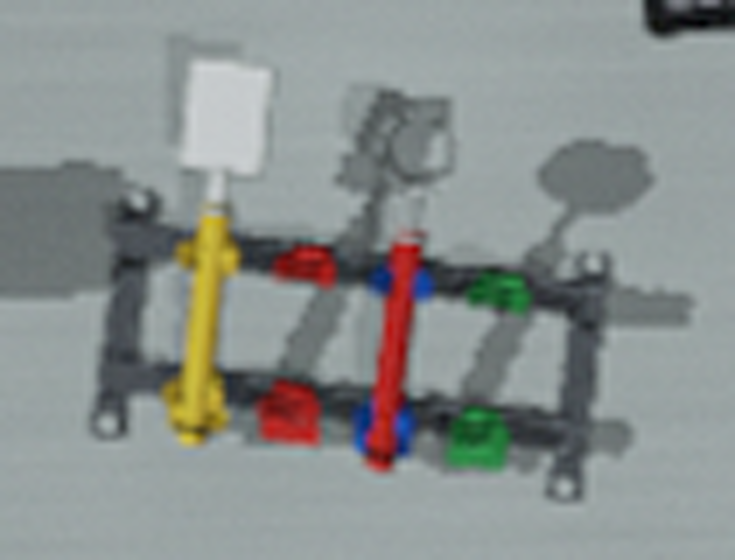

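The overhead picture shows the rack with clips from left to right yellow (224,147), red (237,148), blue (251,150, holding the red scoop) and green (264,151). The brush is at (186,217) with its head at (160,203). The turner is at (318,199) with its black head at (346,208).

- **Look-alikes for the turner:** brown ones at (372,170) and (328,262).
- **Look-alikes for the red parts:** sauce bottle at (335,131).
- **Look-alikes for green/blue parts:** pens at (440,150), blue box at (450,214).

The choice by handle colour is clear, and the rack crop confirms it.

```bash
cat > go.py <<'E'
import sys
from h import *
from scipy.spatial.transform import Rotation as Rn
def go(x,y,z,yaw=None):   # yaw: wanted world direction of tool y, degrees; prints shifts in tool axes as they stand
    s=status.state();R=Rn.from_rotvec(s['eef_rot']).as_matrix();p=s['position']
    d=R.T@(np.array([x,y,z])-p)/.04
    yw=np.degrees(np.arctan2(R[1,1],R[0,1]))
    t=0 if yaw is None else (-(yaw-yw)+180)%360-180
    print('pos',p.round(4),'yaw',yw.round(1),'f',s['ft_force'].round(1),'w',round(float(s['width']),4),'units',d.round(2),'turn',round(t,1),'zt',R[:,2].round(3))
    if yaw is not None:  # shifts after the turn
        a=np.radians(yaw);yv=np.array([np.cos(a),np.sin(a),0]);zv=np.array([0,0,-1]);xv=np.cross(yv,zv)
        print('units after turn',(np.array([xv,yv,zv])@(np.array([x,y,z])-p)/.04).round(2))
if __name__=='__main__': go(*map(float,sys.argv[1:]))
E
cat >> m.py <<'E'
print('cam',(-z['R'].T@z['t']).round(3))
for n,p,h in(('ramekin?',(171,230),.038),('tin?',(231,209),.052),('bell?',(277,216),.055),('roll?',(309,217),.057),('cups',(166,128),.144),('bottle',(335,131),.17)): print(n,ray(p,h),P[p[1]-3:p[1]+4,p[0]-3:p[0]+4,2].round(3).max())
E
python3 m.py|tail -7
r='[-0.94,-0.61,0]'
python3 -m creep '[[[-0.94,-0.61,0],0,40],[[-0.94,-0.61,0],0,40],[[-0.94,-0.61,0],0,40],[[-0.94,-0.61,0],0,40],[[-0.94,-0.61,0],0,40],[[-0.94,-0.61,0],0,40],[[-0.94,-0.61,0],0,40],[[-0.94,-0.61,0],0,40]]'
python3 -m creep '[[[-0.94,-0.61,0],0,40],[[-0.94,-0.61,0],0,40],[[-0.94,-0.61,0],0,40],[[-0.94,-0.61,0],0,40],[[-0.94,-0.61,0],0,40],[[-0.8,-0.5,0],0,40],[[0,0,0],-9.6,40],[[0,0,0],-9.6,40]]'
python3 - <<'E'
from h import *
from go import go
go(.63,.003,.2,82.7)
c=camera_info('wrist');im,d=capture('wrist');save('w1.png',im);np.savez('w1.npz',im=im,d=d,**c);print((-c['R'].T@c['t']).round(3),c['R'].round(2),c['fx'])
E
```

```text
cam [0.393 0.005 1.508]
ramekin? [0.32  0.329 0.038] 0.011
tin? [0.399 0.087 0.052] 1.508
bell? [ 0.367 -0.096  0.055] 0.057
roll? [ 0.36  -0.224  0.057] 0.063
cups [0.709 0.322 0.144] 0.151
bottle [ 0.681 -0.313  0.17 ] 0.166
clock: 1.1
position: [0.4723, 0.2716, 0.2323]
eef_rot: [-0.719, -3.058, 0.001]
ft_force: [-0.3, 0.5, -0.6]
width: 0.0372
grasp_force: 0.0
clock: 2.1
position: [0.6054, 0.0472, 0.2318]
eef_rot: [-0.192, -3.134, 0.001]
ft_force: [0.3, 0.1, -0.3]
width: 0.0374
grasp_force: 0.0
pos [0.6054 0.0472 0.2318] yaw 83.0 f [ 0.3  0.1 -0.3] w 0.0374 units [-0.75 -1.02  0.8 ] turn 0.3 zt [-0.002 -0.    -1.   ]
units after turn [-0.75 -1.02  0.8 ]
[0.532 0.056 0.384] [[ 0.12  0.99 -0.  ]
 [ 0.96 -0.12  0.27]
 [ 0.26 -0.03 -0.96]] 281.5784392928697
```

View pics/w1.png

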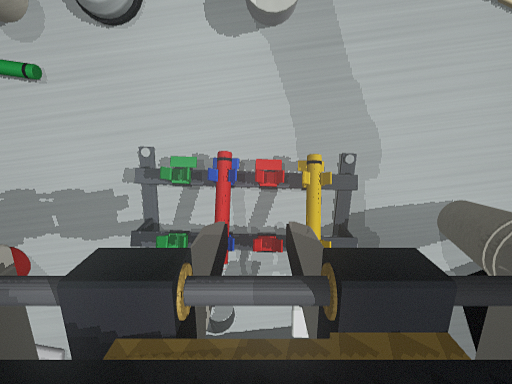

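```bash
cat > rk.py <<'E'
from h import *
z=np.load('w1.npz');im=z['im'];P=pts(z['d'],z)
hsv=cv2.cvtColor(im,cv2.COLOR_RGB2HSV);H,S,V=[hsv[...,i].astype(int) for i in range(3)]
m={'red':((H<6)|(H>172))&(S>140),'green':(H>45)&(H<80)&(S>120),'blue':(H>100)&(H<130)&(S>120),'yellow':(H>20)&(H<33)&(S>140)}
roi=np.zeros(H.shape,bool);roi[145:262,120:365]=1
for k,v in m.items():
    n,l,st,ce=cv2.connectedComponentsWithStats((v&roi).astype(np.uint8))
    for i in range(1,n):
        if st[i,4]<25: continue
        q=P[l==i];q=q[(q[:,2]>.02)&(q[:,2]<.12)]
        if len(q)<10: continue
        mid=(np.percentile(q,3,0)+np.percentile(q,97,0))/2
        print(k,st[i],ce[i].round(1),'n',len(q),'mean',q.mean(0).round(4),'mid',mid.round(4),'z',np.percentile(q[:,2],[3,97]).round(3),'x',np.percentile(q[:,0],[2,98]).round(3))
        if st[i,3]>60:
            # top ridge of handle: centreline per row
            rows=[r for r in range(st[i,1]+6,st[i,1]+st[i,3]-12,4)]
            L=[]
            for r in rows:
                cols=np.where((l[r]==i))[0]; cc=int(round((cols[0]+cols[-1])/2)); L.append(P[r,cc])
            print('  centreline',np.array(L).round(4)[::4].tolist())
            L=np.array(L); L=L[:]; dv=L[-1]-L[0]; print('  yaw',np.degrees(np.arctan2(dv[1],dv[0])),'slope',np.degrees(np.arctan2(dv[2],np.hypot(*dv[:2]))))
E
python3 rk.py
```

```text
red [218 151  14   7  79] [224.6 153.9] n 79 mean [0.5726 0.0126 0.0464] mid [0.5729 0.0121 0.0459] z [0.042 0.049] x [0.569 0.577]
red [255 159  29  28 629] [268.7 172.2] n 626 mean [0.6021 0.0628 0.0411] mid [0.6037 0.0631 0.0442] z [0.022 0.066] x [0.589 0.618]
red [215 160  17  77 832] [222.8 192.8] n 827 mean [0.6157 0.0055 0.0623] mid [0.6147 0.0051 0.0616] z [0.049 0.074] x [0.581 0.65 ]
  centreline [[0.586, 0.0105, 0.0525], [0.6039, 0.0085, 0.059], [0.6212, 0.0042, 0.0662], [0.6391, 0.002, 0.0715]]
  yaw -4.595695948172852 slope 18.02314229813975
red [253 236  30  16 407] [267.3 243.8] n 404 mean [0.68   0.0507 0.0792] mid [0.681  0.0511 0.079 ] z [0.064 0.094] x [0.669 0.692]
red [225 250   3  12  26] [226.3 256.7] n 22 mean [0.688  0.0012 0.0846] mid [0.6873 0.001  0.0847] z [0.082 0.088] x [0.681 0.693]
green [170 157  27  25 305] [184.  163.4] n 304 mean [ 0.5801 -0.0428  0.0291] mid [ 0.5831 -0.0446  0.0441] z [0.022 0.066] x [0.572 0.596]
green [160 167  29  17 204] [170.3 175.3] n 202 mean [ 0.5889 -0.054   0.0558] mid [ 0.5897 -0.0507  0.0541] z [0.041 0.067] x [0.57
[... 189 characters left out ...]
] n 163 mean [ 0.5907 -0.0036  0.0519] mid [ 0.59   -0.0032  0.0445] z [0.022 0.067] x [0.58 0.6 ]
blue [228 159  11  26 172] [233.5 170.8] n 170 mean [0.5941 0.0203 0.0462] mid [0.5951 0.0198 0.0446] z [0.022 0.067] x [0.584 0.609]
blue [228 235   7  16  89] [230.7 243. ] n 89 mean [0.6701 0.0092 0.087 ] mid [0.6704 0.0095 0.0786] z [0.063 0.095] x [0.664 0.678]
yellow [ 298  154   34   94 1415] [314.3 192.3] n 1410 mean [0.629  0.1136 0.06  ] mid [0.6362 0.1165 0.0551] z [0.024 0.086] x [0.589 0.684]
  centreline [[0.5926, 0.118, 0.0492], [0.6107, 0.1178, 0.0564], [0.6285, 0.1131, 0.0617], [0.6451, 0.1101, 0.0712], [0.6632, 0.1068, 0.0755]]
  yaw -4.581805273449219 slope 19.412640315079695
```

The wrist picture shows the lower clips green (181,170), blue (223,175), red (269,172) and yellow (314,170), with the scoop's tail at (224,155). The measured pair heights average 0.0616 m and red to green is 111 mm, which matches the given sizes (62 mm and 110 mm). Next: over the scoop.

```bash
python3 go.py .634 .0023 .12 81.5
python3 -m creep '[[[-0.45,-0.5,0.7],1.5,40],[[-0.42,-0.5,0.7],0,40],[[0,-0.02,0.7],0,40],[[0,0,0.7],0,40],[[0,0,0],0,40]]'; python3 go.py .634 .0023 .064 81.5
```

```text
pos [0.6053 0.0473 0.2319] yaw 83.2 f [-0.6  0.1 -0.3] w 0.0368 units [-0.85 -1.03  2.8 ] turn 1.7 zt [-0.002 -0.    -1.   ]
units after turn [-0.88 -1.01  2.8 ]
clock: 2.78
position: [0.6323, 0.0028, 0.118]
eef_rot: [-0.242, -3.126, 0.001]
ft_force: [0.6, 0.4, 0.3]
width: 0.0373
grasp_force: 0.0
pos [0.6323 0.0028 0.118 ] yaw 81.2 f [0.6 0.4 0.3] w 0.0373 units [-0.05 -0.    1.35] turn -0.3 zt [-0.006 -0.    -1.   ]
units after turn [-0.04 -0.01  1.35]
```

```bash
python3 -m creep '[[[-0.04,0,0.5],0,40],[[0,0,0.5],0,40],[[0,0,0.35],0,40],[[0,0,0],0,40]]'; python3 -m creep '[[[0,0,0],0,0],[[0,0,0],0,0],[[0,0,0],0,0],[[0,0,0],0,0]]';python3 go.py .634 .0023 .064 81.5
```

```text
clock: 3.28
position: [0.6356, 0.0026, 0.0663]
eef_rot: [-0.24, -3.131, 0.0]
ft_force: [-0.2, 0.4, 0.6]
width: 0.0373
grasp_force: 0.0
clock: 3.78
position: [0.6364, 0.0017, 0.0675]
eef_rot: [0.241, 3.131, -0.001]
ft_force: [-1.3, -1.5, 3.9]
width: 0.0172
grasp_force: 30.0
pos [0.6364 0.0017 0.0675] yaw 81.2 f [-1.3 -1.5  3.9] w 0.0172 units [0.06 0.01 0.09] turn -0.3 zt [ 0.001 -0.001 -1.   ]
units after turn [0.06 0.01 0.09]
```

```bash
python3 -m creep '[[[0.1,0,-0.28],0,0],[[0.1,0,-0.28],0,0],[[0.1,0,-0.28],0,0],[[0.1,0,-0.28],0,0],[[0,0,0],0,0]]';python3 - <<'E'
from h import *
from go import go
go(.6424-.016,.0571,.112,81.5)
c=camera_info('wrist');im,d=capture('wrist');save('w2.png',im[100:290,60:430]);np.savez('w2.npz',im=im,d=d,**c)
E
```

```text
clock: 4.4
position: [0.6206, 0.0053, 0.1131]
eef_rot: [0.239, 3.13, 0.001]
ft_force: [0.4, -0.3, -1.7]
width: 0.0174
grasp_force: 30.0
pos [0.6206 0.0053 0.1131] yaw 81.3 f [ 0.4 -0.3 -1.7] w 0.0174 units [0.05 1.3  0.03] turn -0.2 zt [ 0.002  0.    -1.   ]
units after turn [0.05 1.3  0.03]
```

View pics/w2.png

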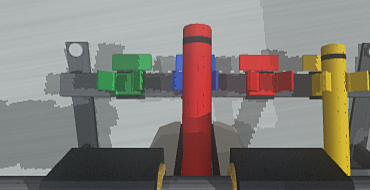

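```bash
python3 -m creep '[[[0,0.65,0],0,0],[[0,0.70,0],0,0],[[0,0,0],0,0]]'; python3 go.py .645 .0563 .0675;python3 -m creep '[[[-0.1,0,0.28],0,0],[[-0.1,0,0.28],0,0],[[-0.05,0,0.14],0,0],[[-0.05,0,0.14],0,0],[[-0.05,0,0.14],0,0],[[-0.05,0,0.14],0,0],[[-0.05,0,0.14],0,0],[[0,0,0],0,0]]';python3 go.py .645 .0563 .0675
```

```text
clock: 4.82
position: [0.6281, 0.0622, 0.1109]
eef_rot: [-0.232, -3.132, -0.004]
ft_force: [0.1, -0.7, -0.6]
width: 0.0173
grasp_force: 30.0
pos [0.6281 0.0622 0.1109] yaw 81.5 f [ 0.1 -0.7 -0.6] w 0.0173 units [-0.44 -0.09  1.08] turn 0 zt [-0.001  0.003 -1.   ]
clock: 5.82
position: [0.6453, 0.0557, 0.066]
eef_rot: [-0.24, -3.131, -0.0]
ft_force: [-11.4, 0.7, 27.4]
width: 0.0178
grasp_force: 30.0
pos [0.6453 0.0557 0.066 ] yaw 81.2 f [-11.4   0.7  27.4] w 0.0178 units [ 0.01  0.01 -0.04] turn 0 zt [-0.002  0.    -1.   ]
```

```bash
python3 -m creep '[[[0,0,0],0,40],[[0,0,0],0,40],[[0.1,0,-0.5],0,40],[[0.3,0,-0.8],0,40],[[0.5,0,-0.8],0,40],[[0.8,0,-0.8],0,40],[[0.8,0,-0.4],0,40],[[0,0,0],0,40]]';python3 - <<'E'
from h import *
from go import go
go(.371,.271,.2,152)
c=camera_info('wrist');im,d=capture('wrist');save('w3.png',im);np.savez('w3.npz',im=im,d=d,**c)
E
```

```text
clock: 6.82
position: [0.5464, 0.0716, 0.1955]
eef_rot: [0.237, 3.13, 0.002]
ft_force: [-0.6, -0.1, 0.2]
width: 0.0367
grasp_force: 0.0
pos [0.5464 0.0716 0.1955] yaw 81.3 f [-0.6 -0.1  0.2] w 0.0367 units [ 5.09  4.27 -0.12] turn -70.7 zt [ 0.003  0.001 -1.   ]
units after turn [-2.34  6.21 -0.11]
```

View pics/w3.png

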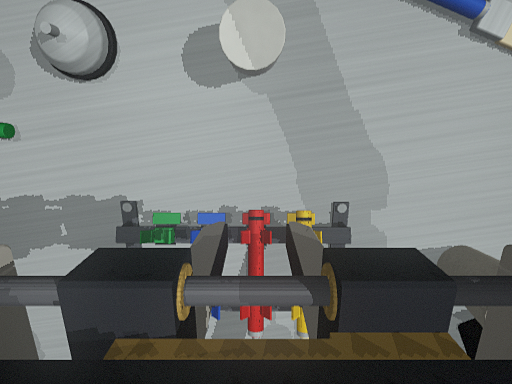

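```bash
sed -i 's/^z=np.load.*/import sys;z=np.load(sys.argv[1]);im=z["im"];P=pts(z["d"],z)/; s/^roi.*/a=list(map(int,sys.argv[2:6]));roi=np.zeros(H.shape,bool);roi[a[0]:a[1],a[2]:a[3]]=1/' rk.py; python3 rk.py w3.npz 195 340 120 365 | grep -A3 -E 'red|yellow'
python3 -m creep '[[[0,0,0],-10.1,40],[[0,0,0],-10.1,40],[[0,0,0],-10.1,40],[[0,0,0],-10.1,40],[[0,0,0],-10.1,40],[[0,0,0],-10.1,40],[[0,0,0],-10.1,40],[[0,0,0],0,40]]'
python3 -m creep '[[[-0.48,0.77,0],0,40],[[-0.48,0.77,0],0,40],[[-0.48,0.77,0],0,40],[[-0.48,0.77,0],0,40],[[-0.48,0.77,0],0,40],[[-0.48,0.77,0],0,40],[[-0.48,0.77,0],0,40],[[-0.48,0.77,0],0,40]]'
python3 - <<'E'
from h import *
from go import go
go(.371,.271,.1,152)
c=camera_info('wrist');im,d=capture('wrist');save('w4.png',im);np.savez('w4.npz',im=im,d=d,**c)
E
```

```text
red [ 241  210   31   66 1243] [255.9 240.6] n 1240 mean [0.6095 0.0615 0.0556] mid [0.6111 0.0632 0.0466] z [0.023 0.07 ] x [0.578 0.644]
  centreline [[0.5826, 0.0657, 0.0502], [0.5996, 0.0631, 0.0552], [0.6164, 0.0605, 0.0607]]
  yaw -8.72386698969417 slope 19.809081431332665
red [240 306  32  26 593] [255.2 316. ] n 592 mean [0.6837 0.0494 0.0876] mid [0.6848 0.051  0.0881] z [0.082 0.094] x [0.669 0.7  ]
green [153 213  27  11 297] [166. 218.] n 296 mean [ 0.578  -0.0449  0.0244] mid [ 0.578  -0.045   0.0242] z [0.022 0.027] x [0.571 0.585]
green [140 227  35  17 440] [158.1 235.5] n 440 mean [ 0.5886 -0.048   0.0515] mid [ 0.589  -0.0457  0.0517] z [0.036 0.067] x [0.578 0.6  ]
blue [198 213  27  11 270] [210.1 217.6] n 269 mean [0.5858 0.0085 0.0241] mid [0.5855 0.0094 0.0241] z [0.022 0.027] x [0.579 0.591]
--
yellow [287 211  28  17 265] [301.6 217.2] n 265 mean [0.5967 0.1175 0.0381] mid [0.5978 0.1176 0.0364] z [0.022 0.051] x [0.586 0.61 ]
yellow [314 231   8  12  47] [318.9 235.2] n 47 mean [0.6105 0.1312 0.0629] mid [0.6116 0.1309 0.0626] z [0.058 0.067] x [0.607 0.617]
yellow [291 306  17  27 265] [298.9 318.4] n 255 mean [0.6937 0.0961 0.088 ] mid [0.6927 0.0957 0.0883] z [0.083 0.094] x [0.677 0.709]
clock: 7.88
position: [0.5481, 0.0701, 0.1923]
eef_rot: [1.612, -2.696, -0.001]
ft_force: [-0.4, -0.9, 1.2]
width: 0.0371
grasp_force: 0.0
clock: 8.88
position: [0.4021, 0.3233, 0.1928]
eef_rot: [-1.611, 2.697, 0.0]
ft_force: [0.7, 0.8, 0.3]
width: 0.0374
grasp_force: 0.0
pos [0.4021 0.3233 0.1928] yaw 151.7 f [0.7 0.8 0.3] w 0.0374 units [1.52 0.06 2.32] turn -0.3 zt [ 0.  0. -1.]
units after turn [1.52 0.07 2.32]
```

View pics/w4.png

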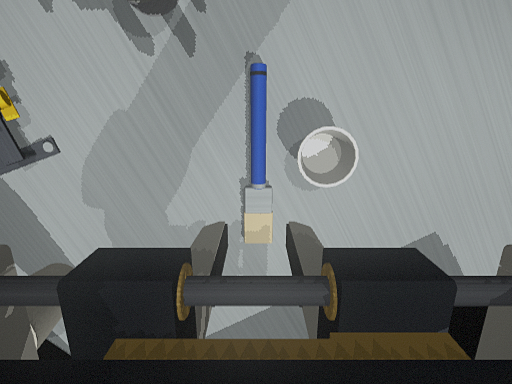

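```bash
cat > hd.py <<'E'
from h import *
import sys
from go import go
z=np.load(sys.argv[1]);im=z['im'];P=pts(z['d'],z);hsv=cv2.cvtColor(im,cv2.COLOR_RGB2HSV);H,S=hsv[...,0].astype(int),hsv[...,1]
lo,hi=int(sys.argv[2]),int(sys.argv[3]);m=((H>lo)&(H<hi)&(S>120)).astype(np.uint8)
n,l,st,ce=cv2.connectedComponentsWithStats(m);i=1+np.argmax(st[1:,4]);print(st[i],ce[i])
q=P[l==i];q=q[q[:,2]>.004];e=np.linalg.eigh(np.cov(q[:,:2].T))[1][:,1];e*=np.sign(e@np.array(list(map(float,sys.argv[4:6]))))
pr=(q[:,:2]-q[:,:2].mean(0))@e;c=q[:,:2].mean(0)+e*(np.percentile(pr,1)+np.percentile(pr,99))/2
a=np.degrees(np.arctan2(e[1],e[0]));print('len',np.ptp(np.percentile(pr,[1,99])),'centre',c.round(4),'dir',a.round(1),'topz',np.percentile(q[:,2],95))
off=float(sys.argv[6]);t=c+e*off;go(t[0],t[1],.017,a+90)
E
python3 hd.py w4.npz 100 130 .47 .88 -.005; python3 -c "
from h import *
z=np.load('w4.npz');P=pts(z['d'],z);q=P[120:195,290:365].reshape(-1,3);q=q[(q[:,2]>.033)&(q[:,2]<.043)];print((q.min(0)+q.max(0))/2,np.ptp(q,0))"
```

```text
[ 251   74   15  110 1606] [257.91967621 128.13760897]
len 0.11869220023307275 centre [0.3746 0.2757] dir 61.5 topz 0.018771491228218362
pos [0.3982 0.3292 0.1933] yaw 152.2 f [-1.1  4.6  0.5] w 0.0366 units [ 1.6  -0.12  4.4 ] turn 0.7 zt [-0.002  0.006 -1.   ]
units after turn [ 1.58 -0.12  4.41]
[0.32034477 0.33534704 0.03679696] [0.06693974 0.06700491 0.00756355]
```

```bash
python3 -m creep '[[[0.5,-0.04,0.6],0,40],[[0.6,-0.04,0.6],0,40],[[0.48,-0.04,0.6],0,40],[[0,0,0.7],0,40],[[0,0,0],0,40],[[0,0,0],0,40]]'; python3 hd.py w4.npz 100 130 .47 .88 -.005|tail -2
```

```text
clock: 9.68
position: [0.3774, 0.2649, 0.0936]
eef_rot: [-1.614, 2.693, 0.0]
ft_force: [0.6, 0.9, 0.6]
width: 0.0374
grasp_force: 0.0
pos [0.3774 0.2649 0.0936] yaw 151.9 f [0.6 0.9 0.6] w 0.0374 units [-0.08  0.19  1.92] turn 0.4 zt [ 0.001  0.001 -1.   ]
units after turn [-0.08  0.19  1.92]
```

```bash
python3 -m creep '[[[-0.08,0.19,0.5],0,40],[[0,0,0],0,40]]'
cat > perp.py <<'E'
from h import *
import sys
from scipy.spatial.transform import Rotation as Rn
# lateral offset (tool y) and angle of handle relative to the tool, from pixels cast on plane z=h
s=status.state();c=camera_info('wrist');im,d=capture('wrist');P=pts(d,c);hsv=cv2.cvtColor(im,cv2.COLOR_RGB2HSV);H,S=hsv[...,0].astype(int),hsv[...,1]
m=((H>int(sys.argv[1]))&(H<int(sys.argv[2]))&(S>120)).astype(np.uint8)
n,l,st,ce=cv2.connectedComponentsWithStats(m);i=1+np.argmax(st[1:,4]);q=P[l==i]
R=Rn.from_rotvec(s['eef_rot']).as_matrix();t=(q-s['position'])@R
t=t[(t[:,2]<np.percentile(t[:,2],5)+.03)&(abs(t[:,1])<.06)]
f=np.polyfit(t[:,0],t[:,1],1);print(st[i],'pos',s['position'].round(4),'lateral at x=0: %.1f mm'%(f[1]*1e3),'angle %.1f deg'%np.degrees(np.arctan(f[0])),'x range',np.percentile(t[:,0],[1,99]).round(3),'z',np.percentile(q[:,2],[5,95]).round(3))
E
python3 perp.py 100 130
```

```text
clock: 9.93
position: [0.3713, 0.2713, 0.0733]
eef_rot: [1.618, -2.693, -0.0]
ft_force: [0.1, -0.5, 0.3]
width: 0.0373
grasp_force: 0.0
[ 245  141   23  135 2915] pos [0.3713 0.2713 0.0733] lateral at x=0: -0.7 mm angle 0.4 deg x range [-0.055  0.054] z [0.012 0.019]
```

```bash
python3 -m creep '[[[0,-0.02,0.5],0,40],[[0,0,0.5],0,40],[[0,0,0.4],0,40],[[0,0,0],0,40],[[0,0,0],0,0],[[0,0,0],0,0],[[0,0,0],0,0],[[0,0,0],0,0]]'; python3 -m creep '[[[0,0,-0.5],0,0],[[0,0,-1],0,0],[[0,0,-1],0,0],[[0,0,-1],0,0],[[0,0,-0.3],0,0],[[0,0,0],0,0]]';python3 perp.py 100 130; python3 go.py .6 .007 .17 81.5
```

```text
clock: 10.98
position: [0.3726, 0.2705, 0.0178]
eef_rot: [-1.616, 2.693, 0.0]
ft_force: [-0.8, -1.8, 5.4]
width: 0.017
grasp_force: 30.0
clock: 11.72
position: [0.3721, 0.2699, 0.1689]
eef_rot: [-1.616, 2.694, -0.0]
ft_force: [0.5, 0.4, -1.1]
width: 0.0174
grasp_force: 30.0
[ 241  150   31  126 3601] pos [0.3721 0.2699 0.1689] lateral at x=0: -0.0 mm angle -0.2 deg x range [-0.021  0.054] z [0.164 0.17 ]
pos [0.3716 0.2695 0.1681] yaw 151.9 f [-1.   0.2 -2.2] w 0.017 units [ 3.11 -8.13 -0.05] turn 70.4 zt [-0.001 -0.001 -1.   ]
units after turn [-6.62 -5.65 -0.05]
```

```bash
python3 -m creep '[[[0,0,0],10,0],[[0,0,0],10,0],[[0,0,0],10,0],[[0,0,0],10,0],[[0,0,0],10,0],[[0,0,0],10,0],[[0,0,0],10.4,0],[[0,0,0],0,0]]'
python3 -m creep '[[[-0.83,-0.7,0],0,0],[[-0.83,-0.7,0],0,0],[[-0.83,-0.7,0],0,0],[[-0.83,-0.7,0],0,0],[[-0.83,-0.7,0],0,0],[[-0.83,-0.7,0],0,0],[[-0.83,-0.7,0],0,0],[[-0.83,-0.7,0],0,0]]'
python3 -m creep '[[[0,0,0.5],0,0],[[0,0,0.5],0,0],[[0,0,0],0,0]]'
python3 perp.py 100 130; python3 go.py .6136 .005 .113 81.5
```

```text
clock: 12.78
position: [0.3712, 0.2697, 0.1674]
eef_rot: [-0.227, -3.131, 0.005]
ft_force: [-0.1, 0.1, -1.6]
width: 0.017
grasp_force: 30.0
clock: 13.78
position: [0.602, 0.0084, 0.1674]
eef_rot: [-0.226, -3.131, 0.001]
ft_force: [0.3, 0.2, -1.4]
width: 0.0177
grasp_force: 30.0
clock: 14.15
position: [0.5998, 0.0094, 0.1262]
eef_rot: [-0.228, -3.127, 0.001]
ft_force: [0.6, -0.5, -1.4]
width: 0.017
grasp_force: 30.0
[ 233  150   43  126 3964] pos [0.5998 0.0094 0.1262] lateral at x=0: -0.1 mm angle -0.0 deg x range [-0.021  0.054] z [0.065 0.127]
pos [0.6009 0.0096 0.1275] yaw 81.7 f [ 0.5  0.5 -1.6] w 0.0172 units [-0.33 -0.07  0.36] turn 0.2 zt [-0.004 -0.    -1.   ]
units after turn [-0.33 -0.07  0.36]
```

```bash
python3 -m creep '[[[-0.17,-0.04,0.18],0,0],[[-0.17,-0.04,0.18],0,0],[[0,0,0],0,0]]'; python3 go.py .629 .003 .068
python3 -m creep '[[[-0.06,0,0.16],0,0],[[-0.06,0,0.16],0,0],[[-0.06,0,0.16],0,0],[[0,0,0],0,0]]'; python3 go.py .629 .003 .068; python3 perp.py 100 130
python3 -c "
from h import *
im,d=capture('scene');save('s5.png',cv2.resize(im[190:300,220:390],None,fx=4,fy=4))"
```

```text
clock: 14.58
position: [0.6152, 0.0038, 0.1141]
eef_rot: [-0.232, -3.133, 0.001]
ft_force: [0.3, -0.3, -1.9]
width: 0.0169
grasp_force: 30.0
pos [0.6152 0.0038 0.1141] yaw 81.5 f [ 0.3 -0.3 -1.9] w 0.0169 units [-0.34  0.03  1.15] turn 0 zt [-0. -0. -1.]
clock: 15.08
position: [0.6221, 0.0034, 0.0952]
eef_rot: [-0.232, -3.133, 0.0]
ft_force: [-1.2, 0.0, 0.5]
width: 0.0172
grasp_force: 30.0
pos [0.6221 0.0034 0.0952] yaw 81.5 f [-1.2  0.   0.5] w 0.0172 units [-0.17  0.02  0.68] turn 0 zt [-0. -0. -1.]
[ 232  148   51  128 4331] pos [0.6221 0.0034 0.0952] lateral at x=0: -0.1 mm angle 0.1 deg x range [-0.02   0.055] z [0.055 0.096]
```

View pics/s5.png

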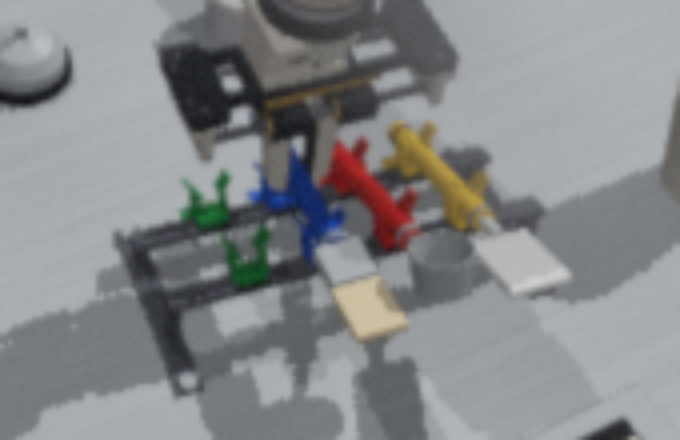

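```bash
python3 -m creep '[[[-0.05,0,0.14],0,0],[[-0.05,0,0.14],0,0],[[0,0,0],0,0]]'; python3 -m creep '[[[-0.03,0,0.1],0,0],[[-0.03,0,0.1],0,0],[[0,0,0],0,0]]';python3 -m creep '[[[-0.03,0,0.1],0,0],[[-0.03,0,0.1],0,0],[[0,0,0],0,0]]'; python3 perp.py 100 130; python3 go.py .629 .003 .068
```

```text
clock: 15.55
position: [0.6263, 0.0027, 0.0838]
eef_rot: [0.232, 3.133, -0.0]
ft_force: [-1.4, 0.0, 2.3]
width: 0.0173
grasp_force: 30.0
clock: 15.92
position: [0.6292, 0.0026, 0.0766]
eef_rot: [0.231, 3.131, 0.001]
ft_force: [-0.0, 0.2, 2.9]
width: 0.0171
grasp_force: 30.0
clock: 16.3
position: [0.6305, 0.0024, 0.0678]
eef_rot: [-0.231, -3.133, -0.0]
ft_force: [-0.4, 0.5, 0.9]
width: 0.0169
grasp_force: 30.0
[ 225  146   64  130 4953] pos [0.6305 0.0024 0.0678] lateral at x=0: -0.1 mm angle 0.1 deg x range [-0.016  0.055] z [0.025 0.073]
pos [0.6305 0.0024 0.0678] yaw 81.6 f [-1.2  0.9  0.8] w 0.0169 units [ 0.04  0.01 -0.01] turn 0 zt [-0.  0. -1.]
```

```bash
cat >> perp.py <<'E'
w=np.abs(t[:,1]-np.polyval(f,t[:,0]))<.002
k=t[w];k=k[np.abs(k[:,0])<.07];g=np.polyfit(k[:,0],k[:,2],1);r=np.abs(k[:,2]-np.polyval(g,k[:,0]));k=k[r<.004];g=np.polyfit(k[:,0],k[:,2],1);print('slope %.1f deg'%np.degrees(np.arctan(g[0])),'top z at x=0 %.4f'%(s['position'][2]-g[1]),len(k))
b=np.digitize(k[:,0],np.arange(-.06,.07,.02));print([(round(float(k[b==j,0].mean()),3),round(float(s['position'][2]-k[b==j,2].mean()),4)) for j in np.unique(b)])
E
python3 perp.py 100 130
```

```text
[ 225  146   64  130 4951] pos [0.6305 0.0024 0.0678] lateral at x=0: -0.1 mm angle 0.1 deg x range [-0.016  0.055] z [0.025 0.073]
slope 19.4 deg top z at x=0 0.0699 846
[(-0.008, 0.0727), (0.01, 0.0664), (0.03, 0.0594), (0.048, 0.053)]
```

```bash
python3 -m creep '[[[-0.03,0,0.08],0,0],[[0,0,0.06],0,0],[[0,0,0],0,0]]'; python3 perp.py 100 130
```

```text
clock: 16.77
position: [0.631, 0.0024, 0.0669]
eef_rot: [-0.231, -3.131, -0.0]
ft_force: [-9.8, 0.6, 23.9]
width: 0.0175
grasp_force: 30.0
[ 227  145   61  131 4911] pos [0.631  0.0024 0.0669] lateral at x=0: -0.1 mm angle 0.3 deg x range [-0.016  0.055] z [0.025 0.073]
slope 20.1 deg top z at x=0 0.0695 863
[(-0.008, 0.0724), (0.01, 0.066), (0.03, 0.0584), (0.048, 0.0519)]
```

```bash
python3 -m creep '[[[0,0,0],0,40],[[0,0,0],0,40],[[0.1,0,-0.5],0,40],[[0.3,0,-0.9],0,40],[[0.5,0,-1],0,40],[[0.5,0,-0.8],0,40],[[0.5,0,-0.2],0,40],[[0,0,0],0,40]]'; python3 perp.py 100 130
python3 -m creep '[[[0,0,0],10.7,40],[[0,0,0],10.7,40],[[0,0,0],10.7,40],[[0,0,0],10.7,40],[[0,0,0],10.7,40],[[0,0,0],10.7,40],[[0,0,0],10.7,40],[[0,0,0],10.7,40]]'; python3 -m creep '[[[0,0,0],10.7,40],[[0,0,0],0,40]]'; python3 go.py .415 -.328 .19 -15
```

```text
clock: 17.82
position: [0.5564, 0.0133, 0.2004]
eef_rot: [0.231, 3.131, 0.0]
ft_force: [-0.1, 0.9, -0.5]
width: 0.0373
grasp_force: 0.0
[ 241  190   32   86 1635] pos [0.5564 0.0133 0.2004] lateral at x=0: 0.3 mm angle 0.2 deg x range [-0.098 -0.01 ] z [0.025 0.075]
slope 19.8 deg top z at x=0 0.0424 221
[(-0.065, 0.0659), (-0.05, 0.0604), (-0.03, 0.0531), (-0.013, 0.0472)]
clock: 18.88
position: [0.5574, 0.0129, 0.1978]
eef_rot: [2.305, 2.134, -0.002]
ft_force: [-0.1, -0.2, 0.5]
width: 0.0369
grasp_force: 0.0
clock: 19.12
position: [0.5572, 0.0131, 0.1978]
eef_rot: [2.486, 1.921, -0.003]
ft_force: [-0.9, -0.6, 0.3]
width: 0.0373
grasp_force: 0.0
pos [0.5572 0.0131 0.1978] yaw -14.6 f [-0.9 -0.6  0.3] w 0.0373 units [-9.15 -1.29  0.21] turn 0.4 zt [-0.001 -0.001 -1.   ]
units after turn [-9.16 -1.23  0.2 ]
```

```bash
python3 -m creep '[[[-0.9,-0.12,0],0,40],[[-1,-0.13,0],0,40],[[-1,-0.13,0],0,40],[[-1,-0.13,0],0,40],[[-1,-0.13,0],0,40],[[-1,-0.13,0],0,40],[[-1,-0.13,0],0,40],[[-1,-0.13,0],0,40]]'
python3 -m creep '[[[-0.8,-0.13,0],0,40],[[-0.46,-0.1,0],0,40],[[0,0,0],0,40],[[0,0,0],0,40]]'
python3 - <<'E'
from h import *
c=camera_info('wrist');im,d=capture('wrist');save('w6.png',im);np.savez('w6.npz',im=im,d=d,**c)
E
python3 hd.py w6.npz 45 80 -.26 -.97 0.0
```

```text
clock: 20.12
position: [0.4361, -0.2836, 0.1984]
eef_rot: [2.485, 1.922, -0.001]
ft_force: [0.8, -0.3, 0.7]
width: 0.0373
grasp_force: 0.0
clock: 20.62
position: [0.4157, -0.3268, 0.1984]
eef_rot: [-2.485, -1.921, -0.002]
ft_force: [-0.6, 0.4, 0.9]
width: 0.0372
grasp_force: 0.0
[ 251   79   14  107 1318] [256.74506829 130.99165402]
len 0.11841813203368613 centre [ 0.4289 -0.2771] dir -105.0 topz 0.01885851379946289
pos [ 0.4157 -0.3267  0.1984] yaw -14.6 f [ 0.2 -0.2  0.2] w 0.0372 units [1.28 0.01 4.54] turn 0.5 zt [ 0.     0.001 -1.   ]
units after turn [ 1.28 -0.    4.54]
```

View pics/w6.png

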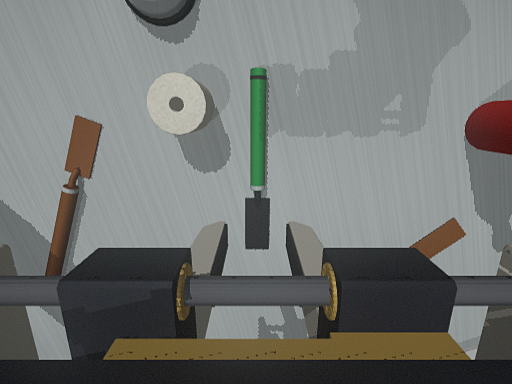

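The picture shows the green handle from (258,70) to (258,188), with its black blade at (257,222). The paper roll at (176,103) is well clear. Brown look-alikes at (80,150) and (440,240) will be left alone.

```bash
python3 -m creep '[[[0.4,0,0.6],0.4,40],[[0.5,0,0.8],0,40],[[0.45,0,0.8],0,40],[[0,0,0.8],0,40],[[0,0,0],0,40],[[0,0,0],0,40]]'; python3 perp.py 45 80; python3 hd.py w6.npz 45 80 -.26 -.97 -0.003
```

```text
clock: 21.42
position: [0.4295, -0.2764, 0.0796]
eef_rot: [2.493, 1.909, 0.001]
ft_force: [0.1, -0.1, 0.4]
width: 0.0369
grasp_force: 0.0
[ 246  134   22  141 2799] pos [ 0.4295 -0.2764  0.0796] lateral at x=0: -0.1 mm angle -0.2 deg x range [-0.058  0.058] z [0.013 0.019]
slope 0.0 deg top z at x=0 0.0180 680
[(-0.049, 0.0179), (-0.03, 0.0181), (-0.01, 0.0179), (0.01, 0.018), (0.03, 0.018), (0.05, 0.0179)]
[ 251   79   14  107 1318] [256.74506829 130.99165402]
len 0.11841813203368613 centre [ 0.4289 -0.2771] dir -105.0 topz 0.01885851379946289
pos [ 0.4296 -0.2767  0.0799] yaw -15.1 f [ 0.1  0.3 -0. ] w 0.0375 units [ 0.06 -0.02  1.57] turn -0.1 zt [ 0.002 -0.001 -1.   ]
units after turn [ 0.06 -0.02  1.57]
```

```bash
python3 -m creep '[[[0.06,-0.02,0.5],0,40],[[0,0,0.5],0,40],[[0,0,0.55],0,40],[[0,0,0],0,40],[[0,0,0],0,0],[[0,0,0],0,0],[[0,0,0],0,0],[[0,0,0],0,0]]'; python3 -m creep '[[[0,0,-0.5],0,0],[[0,0,-1],0,0],[[0,0,-1],0,0],[[0,0,-1],0,0],[[0,0,-1],0,0],[[0,0,-0.6],0,0],[[0,0,0],0,0]]';python3 perp.py 45 80
python3 -m creep '[[[0,0,0],-10.7,0],[[0,0,0],-10.7,0],[[0,0,0],-10.7,0],[[0,0,0],-10.7,0],[[0,0,0],-10.7,0],[[0,0,0],-10.7,0],[[0,0,0],-10.7,0],[[0,0,0],-10.7,0]]'
python3 -m creep '[[[0,0,0],-10.7,0],[[0,0,0],0,0]]'; python3 go.py .605 -.0495 .114 81.5
```

```text
clock: 22.48
position: [0.4293, -0.2742, 0.0177]
eef_rot: [2.493, 1.908, 0.001]
ft_force: [0.9, 0.3, 7.1]
width: 0.0171
grasp_force: 30.0
clock: 23.35
position: [0.429, -0.2741, 0.222]
eef_rot: [2.493, 1.907, 0.002]
ft_force: [-0.5, 0.2, -1.1]
width: 0.0174
grasp_force: 30.0
[ 240  146   31  130 3384] pos [ 0.429  -0.2741  0.222 ] lateral at x=0: -0.1 mm angle -1.2 deg x range [-0.021  0.057] z [0.218 0.223]
slope -0.3 deg top z at x=0 0.2222 902
[(-0.021, 0.2212), (-0.01, 0.2222), (0.01, 0.2223), (0.03, 0.2224), (0.049, 0.2224)]
clock: 24.4
position: [0.4273, -0.2729, 0.2185]
eef_rot: [-0.523, -3.093, -0.003]
ft_force: [-0.2, 0.1, -1.2]
width: 0.0171
grasp_force: 30.0
clock: 24.65
position: [0.4274, -0.2732, 0.2188]
eef_rot: [-0.246, -3.129, -0.004]
ft_force: [0.1, -0.6, -1.2]
width: 0.0172
grasp_force: 30.0
pos [ 0.4274 -0.2732  0.2188] yaw 81.0 f [ 0.1 -0.6 -1.2] w 0.0172 units [-3.52  6.21  2.62] turn -0.5 zt [-0.003  0.003 -1.   ]
units after turn [-3.56  6.19  2.62]
```

```bash
python3 -m creep '[[[-0.4,0.77,0],-0.5,0],[[-0.45,0.77,0],0,0],[[-0.45,0.77,0],0,0],[[-0.45,0.78,0],0,0],[[-0.45,0.78,0],0,0],[[-0.45,0.78,0],0,0],[[-0.45,0.78,0],0,0],[[-0.45,0.77,0],0,0]]'
python3 -m creep '[[[0,0,0.5],0,0],[[0,0,0.8],0,0],[[0,0,0.8],0,0],[[0,0,0.5],0,0],[[0,0,0],0,0]]'; python3 go.py .605 -.0495 .114 81.5; python3 perp.py 45 80
```

```text
clock: 25.65
position: [0.6052, -0.048, 0.2192]
eef_rot: [-0.234, -3.13, 0.0]
ft_force: [0.5, -0.8, -0.5]
width: 0.0174
grasp_force: 30.0
clock: 26.28
position: [0.6032, -0.0489, 0.1138]
eef_rot: [-0.232, -3.126, 0.0]
ft_force: [-0.3, 0.3, -1.2]
width: 0.0164
grasp_force: 30.0
pos [ 0.6032 -0.0489  0.1138] yaw 81.5 f [-0.3  0.3 -1.2] w 0.0164 units [-0.05 -0.01 -0.  ] turn 0.0 zt [-0.006  0.    -1.   ]
units after turn [-0.05 -0.01 -0.  ]
[ 234  145   46  131 4070] pos [ 0.6032 -0.0489  0.1138] lateral at x=0: -0.1 mm angle 0.1 deg x range [-0.021  0.057] z [0.064 0.115]
slope -0.3 deg top z at x=0 0.1141 911
[(-0.02, 0.1137), (-0.009, 0.114), (0.01, 0.1141), (0.03, 0.1142), (0.049, 0.1143)]
```

Same insertion sequence as for the brush.

```bash
python3 -m creep '[[[-0.1,-0.01,0.16],0,0],[[-0.06,0,0.16],0,0],[[-0.06,0,0.16],0,0],[[0,0,0],0,0]]'; python3 -m creep '[[[-0.05,0,0.14],0,0],[[-0.05,0,0.14],0,0],[[0,0,0],0,0]]'; python3 -m creep '[[[-0.03,0,0.1],0,0],[[-0.03,0,0.1],0,0],[[0,0,0],0,0]]';python3 -m creep '[[[-0.03,0,0.1],0,0],[[-0.03,0,0.1],0,0],[[0,0,0],0,0]]'; python3 perp.py 45 80; python3 go.py .6205 -.052 .068
```

```text
clock: 26.82
position: [0.6145, -0.051, 0.0975]
eef_rot: [0.229, 3.132, -0.0]
ft_force: [-0.4, -0.3, 1.3]
width: 0.0171
grasp_force: 30.0
clock: 27.2
position: [0.6181, -0.0515, 0.0858]
eef_rot: [0.229, 3.133, -0.0]
ft_force: [-0.6, 0.3, 1.3]
width: 0.0172
grasp_force: 30.0
clock: 27.58
position: [0.6209, -0.0516, 0.0777]
eef_rot: [0.229, 3.132, 0.0]
ft_force: [1.3, -0.2, -1.5]
width: 0.0167
grasp_force: 30.0
clock: 27.95
position: [0.6221, -0.0519, 0.0701]
eef_rot: [-0.228, -3.132, -0.0]
ft_force: [-1.4, 0.9, 2.6]
width: 0.0171
grasp_force: 30.0
[ 222  142   70  134 5035] pos [ 0.6221 -0.0519  0.0701] lateral at x=0: -0.1 mm angle 0.4 deg x range [-0.016  0.057] z [0.026 0.074]
slope 17.4 deg top z at x=0 0.0717 901
[(-0.008, 0.0743), (0.01, 0.0686), (0.03, 0.0623), (0.049, 0.0563)]
pos [ 0.6221 -0.0518  0.0701] yaw 81.7 f [-2.   1.1  2.3] w 0.0173 units [ 0.04 -0.01  0.05] turn 0 zt [-0.001  0.    -1.   ]
```

```bash
python3 -m creep '[[[-0.03,0,0.1],0,0],[[-0.02,0,0.08],0,0],[[0,0,0.04],0,0],[[0,0,0],0,0]]'; python3 perp.py 45 80
```

```text
clock: 28.5
position: [0.6233, -0.0521, 0.0668]
eef_rot: [-0.229, -3.131, -0.0]
ft_force: [-13.7, 1.9, 32.1]
width: 0.017
grasp_force: 30.0
[ 227  141   61  135 4921] pos [ 0.6233 -0.0521  0.0668] lateral at x=0: -0.1 mm angle 0.6 deg x range [-0.016  0.058] z [0.025 0.073]
slope 20.2 deg top z at x=0 0.0698 926
[(-0.008, 0.0727), (0.01, 0.0661), (0.03, 0.0587), (0.049, 0.0516)]
```

```bash
python3 -m creep '[[[0,0,0],0,40],[[0,0,0],0,40],[[0.1,0,-0.5],0,40],[[0.4,0,-0.9],0,40],[[0.7,0.2,-1],0,40],[[0.8,0.5,-0.9],0,40],[[0.9,0.6,-0.3],0,40],[[0.9,0.5,0],0,40]]'; python3 -m creep '[[[0.8,0,0],0,40],[[0.5,0,0],0,40],[[0,0,0],0,40],[[0,0,0],0,40]]'
python3 - <<'E'
from h import *
from go import go
go(.6,0,.2,81.5)
c=camera_info('wrist');im,d=capture('wrist');P=pts(d,c)
t0,d0=capture('top');save('end.png',np.vstack([im,cv2.resize(t0[95:185,190:310],(512,384))])[::1][:768][:, :][150:750])
hsv=cv2.cvtColor(im,cv2.COLOR_RGB2HSV);H,S=hsv[...,0].astype(int),hsv[...,1]
a=np.radians(-8.5);X=np.array([np.cos(a)*np.cos(np.radians(20)),np.sin(a)*np.cos(np.radians(20)),np.sin(np.radians(20))]);Y=np.array([-np.sin(a),np.cos(a),0]);Z=np.cross(X,Y)
mid=np.array([.6379,.0297,.062])
for k,o,m in(('yellow',.0825,(H>20)&(H<33)),('red',.0275,(H<6)|(H>172)),('blue',-.0275,(H>100)&(H<130)),('green',-.0825,(H>45)&(H<80))):
    q=P[m&(S>120)]-(mid+o*Y);q=np.c_[q@X,q@Y,q@Z]
    q=q[(abs(q[:,1])<.012)&(abs(q[:,2])<.03)&(abs(q[:,0])<.09)]
    r=q[(abs(q[:,0])<.028)&(q[:,2]>0)]; t=r[r[:,2]>np.percentile(r[:,2],50)]
    b=np.median(r[:,1]);f=np.polyfit(r[:,0],r[:,1],1);g=np.polyfit(t[:,0],t[:,2],1)
    print(k,len(r),'lateral %.1f yaw %.1f topz %.1f pitch %.1f tail x %.3f'%(b*1e3,np.degrees(f[0]),np.median(t[:,2])*1e3,np.degrees(g[0]),np.percentile(q[q[:,2]>-.005][:,0],1)))
E
```

```text
clock: 29.55
position: [0.4847, 0.0422, 0.2076]
eef_rot: [0.228, 3.129, 0.002]
ft_force: [0.3, 0.3, -0.8]
width: 0.037
grasp_force: 0.0
clock: 30.05
position: [0.4346, 0.0483, 0.206]
eef_rot: [0.229, 3.131, 0.0]
ft_force: [0.8, -1.0, 0.5]
width: 0.0373
grasp_force: 0.0
pos [0.4346 0.0483 0.206 ] yaw 81.6 f [ 0.8 -1.   0.5] w 0.0373 units [-4.27 -0.59  0.16] turn 0.1 zt [ 0.002  0.    -1.   ]
units after turn [-4.27 -0.58  0.15]Traceback (most recent call last):
  File "<stdin>", line 12, in <module>
    return _quantile_unchecked(
        a, q, axis, out, overwrite_input, method, keepdims, weights)
    return _ureduce(a,
                    func=_quantile_ureduce_func,
    ...<5 lines>...
                    overwrite_input=overwrite_input,
                    method=method)
    r = func(a, **kwargs)
    result = _quantile(arr,
                       quantiles=q,
    ...<2 lines>...
                       out=out,
                       weights=wgt)
    slices_having_nans = np.isnan(arr[-1, ...])
                                  ~~~^^^^^^^^^
IndexError: index -1 is out of bounds for axis 0 with size 0
```

View pics/end.png

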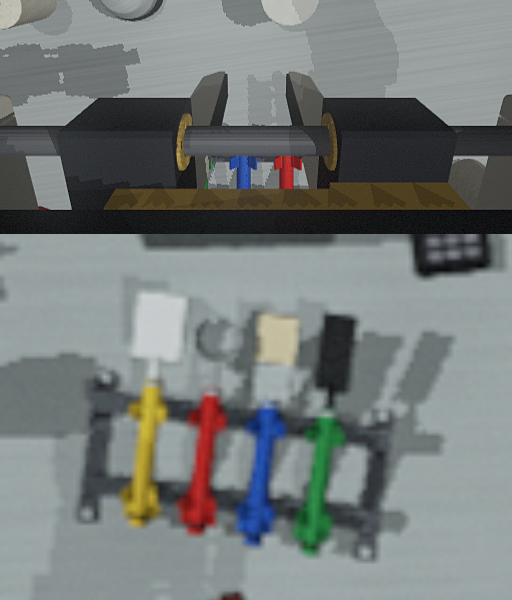

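The overhead crop shows all four handles in their own colours, heads up the slope: yellow (145,455), red (203,460), blue (260,475) and green (320,480). The wrist view was blocked by the gripper, so I'll make one numeric check with the wrist camera closer to the rack.

```bash
python3 -m creep '[[[-0.8,0,-0.3],0,40],[[-0.9,0,-0.5],0,40],[[-0.9,0,0],0,40],[[-0.8,0,0],0,40],[[0,0,0],0,40],[[0,0,0],0,40]]' | head -2
python3 - <<'E'
from h import *
c=camera_info('wrist');im,d=capture('wrist');P=pts(d,c)
hsv=cv2.cvtColor(im,cv2.COLOR_RGB2HSV);H,S=hsv[...,0].astype(int),hsv[...,1]
a=np.radians(-8.5);X=np.array([np.cos(a)*np.cos(np.radians(20)),np.sin(a)*np.cos(np.radians(20)),np.sin(np.radians(20))]);Y=np.array([-np.sin(a),np.cos(a),0]);Z=np.cross(X,Y)
mid=np.array([.6334,.0023,.062])+.0275*Y
for k,o,m in(('yellow',.0825,(H>20)&(H<33)),('red',.0275,(H<6)|(H>172)),('blue',-.0275,(H>100)&(H<130)),('green',-.0825,(H>45)&(H<80))):
    q=P[m&(S>110)]-(mid+o*Y);q=np.c_[q@X,q@Y,q@Z]
    q=q[(abs(q[:,1])<.015)&(abs(q[:,2])<.03)&(abs(q[:,0])<.09)]
    r=q[(abs(q[:,0])<.027)&(q[:,2]>-.002)]
    if len(r)<20: print(k,len(q),len(r));continue
    t=r[r[:,2]>np.percentile(r[:,2],40)];f=np.polyfit(t[:,0],t[:,1],1);g=np.polyfit(t[:,0],t[:,2],1)
    print(k,len(r),'lateral mid %.1f ridge %.1f yaw %.1f topz %.1f pitch %.1f tail x %.3f'%(np.percentile(r[:,1],[3,97]).mean()*1e3,f[1]*1e3,np.degrees(f[0]),g[1]*1e3,np.degrees(g[0]),np.percentile(q[q[:,2]>-.005][:,0],1)))
E
```

```text
clock: 30.9
position: [0.5671, 0.0288, 0.2369]
yellow 500 lateral mid -1.2 ridge -0.9 yaw -0.5 topz 7.3 pitch 0.2 tail x -0.065
red 354 lateral mid -1.8 ridge -3.4 yaw -5.8 topz 7.1 pitch -0.1 tail x -0.066
blue 626 lateral mid 0.2 ridge -0.3 yaw 0.0 topz 7.6 pitch -0.0 tail x -0.069
green 280 lateral mid 0.2 ridge -1.8 yaw -6.2 topz 7.8 pitch -0.0 tail x -0.072
```

```bash
python3 -m creep '[[[0,-0.7,0],0,40],[[0,-0.9,0],0,40],[[0,-0.4,0],0,40],[[0,0,0],0,40],[[0,0,0],0,40]]' | head -2
python3 perp.py 45 80; python3 go.py .5 0 .2 81.5
```

```text
clock: 31.58
position: [0.5563, -0.0484, 0.2376]
[ 247  183   29   93 1600] pos [ 0.5563 -0.0484  0.2376] lateral at x=0: 5.3 mm angle -0.1 deg x range [-0.115 -0.021] z [0.048 0.091]
slope 19.3 deg top z at x=0 0.0464 72
[(-0.065, 0.0692), (-0.051, 0.0644), (-0.04, 0.0612)]
pos [ 0.5564 -0.0482  0.2375] yaw 81.8 f [ 0.7 -0.4 -0.5] w 0.0369 units [1.57 0.99 0.94] turn 0.3 zt [ 0.     0.001 -1.   ]
units after turn [1.57 0.98 0.94]
```

The turner is square to the pair (angle -0.1°, slope 19.3°), and the arm is clear of everything.

```bash
python3 -c "
from cell import arm
print(arm.close_job())"
```

```text
the job is handed in; nothing more can be done
None
```

The red scoop, blue brush and green turner are snapped home in their own clip pairs with heads up the slope, and the yellow scraper is still in its clips; the job is handed in at about 32 s, with no verdict returned.

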